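# Press a doll blank into the V-cradle against its sprung stop

### The job

Take the round linden doll blank out of the dark wooden saddle and lay it lengthwise in the green V-cradle, its end against the red sprung stop, pushing the stop in through its whole stroke. Finish while still gripping the blank and holding it there: stop fully in, blank pressed down firmly onto both steel faces of the V, ready for centre-marking. Leave the doll bottom, the lid, the paint pot and the bowl of pegs where they are.

Things in the scene. Friction and masses are not known exactly. Their poses are not given: they have to be found in the camera images.
- blank: Pale linden cylinder, 40 mm diameter, 160 mm long, about 0.1 kg, a thin brown ring near each end. Origin at its middle, on its axis; its x axis runs along the cylinder (either end may lead; it may be rolled about x). At the start it lies level in the saddle, its axis 41 mm above the bench.
- saddle: Dark wooden saddle fixed to the bench, 150 mm long (x), 60 mm wide: a 6 mm base plate with two pairs of blocks 25 mm high, 18 mm long, at x = -60 and +60 mm, that carry the blank; between x = -51 and +51 mm only the plate lies under the blank, so fingers fit there. Origin under its centre on the bench, x along the blank.
- cradle: Green V-cradle fixed to the bench: base plate x -73..153 mm, 80 mm wide, 10 mm thick; two V-supports, each 20 mm long (x), 64 mm wide, 72 mm high, centred at x = -52 and +52 mm, the 84 mm between them free for the fingers; the stop's post at x 110..140 mm, 100 mm high, 50 mm wide. Origin on the bench under the middle of the two supports; x along the V towards the stop, z up.
- seat (a point): Where the blank's middle is when it is fully seated in the V and the stop is fully in: 75 mm above the cradle's origin. Axes as the cradle's. The V is 90 degrees, open to the top; the blank's axis then lies along the cradle's x.
- v_left: The polished, slippery steel V faces on the cradle's +y side (one on each support, sloping 45 degrees), touching the blank along one line. Same origin and axes as the cradle. A downward push of 10 to 20 N presses the blank well onto both faces.
- v_right: The steel V faces on the cradle's -y side, likewise.
- stop_tip (a point): Centre of the smooth, slippery face of the red stop button (20 mm diameter, faces the cradle's -x), at the height of the seated blank's axis. At rest it is 68 mm from the cradle's origin along x, fully in 80 mm.
- stop (a joint): Travel of the sprung stop (m): 0 at rest, 0.012 fully in, where it meets a hard end. It moves along the cradle's +x; the spring needs 3 N to start and 6.6 N fully in, and it springs back if let go.
- doll_bottom: Bystander: hollow linden doll bottom, 72 mm wide, 60 mm high. Origin under its centre.
- lid: Bystander: turned beech lid with a knob, 72 mm wide, 38 mm high. Origin under its centre.
- paint_pot: Bystander: tin pot of blue paint, 68 mm wide, 65 mm high. Origin under its centre.
- peg_bowl: Bystander: orange bowl of pegs, 100 mm wide, 45 mm high. Origin under its centre.

How it is judged:
By the outcome, as a careful person would: the job done as asked, in the order asked, and still so for the second after the job is handed in, while the arm keeps its last pose, push and grip.
It also fails if it takes over 45 s, if anything falls off the work surface, if the arm or the gripper's body presses on something with over 40 N, if the wrist force passes 120 N, or if a joint passes its speed limit or range.

### The arm

A 6-joint arm with a two-finger parallel gripper is mounted at the origin on the work surface. World frame = base frame: x ahead of the robot, y to its left, z up, the work surface at z = 0. Lengths are in m, angles in rad, forces in N, time in s.
With the tool pointing down it reaches from about 0.35 to 0.925 m from the base axis. Payload 6.4 kg.
Tool frame: the origin (TCP) lies at the very end of the fingers, on their centre line; the grasp point (between the pads) lies 19 mm behind it (arm.pinch_z is the distance from the TCP to the grasp point, in m); z points along the fingers, y is the direction in which the jaws open and shut (so a half turn about z gives the same grasp; the last joint's range is limited). The gripper opens to 94 mm and grips with 3 to 60 N. Pads are 16 mm wide; open, the fingers measure 119 mm over their backs; the gripper's body (75 mm by 177 mm) begins 78 mm behind the grasp point.
Start: joints at [1.101, 0.245, 1.558, -0, 1.339, -0.174], TCP at [0.189, 0.622, 0.205] pointing down, gripper open.
Joint ranges: [-3.13, 3.13], [-1.02, 2.26], [0.13, 2.54], [-0.95, 4.09], [0.21, 2.88], [-2.74, 2.74]. Speed limits (rad/s): [2.57, 2.57, 3.14, 3.14, 3.14, 3.14].

### API

Orientations are given as a unit quaternion [w, x, y, z].
In Python, from station import monitor, eyes, workorder, arm gives the robot as it stands. The module is installed in compiled form; this text tells all that it offers.
- The arm moves only by the tool jog_arm, never from a script. Its argument "plan" is one flat list of numbers, 7 for each row, row after row: the turn, a rotation vector about the world's x, y, z in degrees, then the shift along the world's x, y, z in cm, then the opening, from -1 (shut) to 1 (fully open). A call has 1 to 10 rows; each row is the pose to reach, as a shift and turn from the pose commanded when the call began; what a row does not reach only later rows make up. A row lasts 1/12 s, in which the tool goes at most 41.7 mm and 7.16 degrees, less where a joint would pass 70% of its speed; a pose out of reach is approached as far as the arm can. A call with a gripper value outside its range is refused whole. The fingers move at their own pace and stop on an object; "force" is the grip in N (left out, the last holds). Time passes only in rows, so rows that repeat a pose let the fingers close. It gives the time, the measured TCP pose, the force and the opening at its end, in the units of the state.
- monitor.state(): the state, without advancing time (a new reading comes with each control period).
- eyes.capture(name): name is "side" or "top" or "wrist"; returns a dict with "color" (420x560x3 uint8, blue, green, red), "K" (3x3 intrinsics, pixels), "k1" (the pictures are not rectified: a ray, as slopes to the right and down, at radius r is drawn at 1 + k1 r^2 times it, then the intrinsics apply), "pose" (4x4, takes a point from camera to world coordinates). Camera axes: x right, y up, looking along -z (the intrinsics and any distortion apply to the point x, -y, -z); pixel columns grow to the right and rows downward; lengths in m; the calibration is good to about 2 mm. A picture is of the moment at which its call begins. There is no depth.
- workorder.sign_off(): hands the job in, once; it reports no verdict.
The state is a dict: "time": time; "qpos": joint angles; "joint_vel": joint speeds; "joint_torque": joint torques, N m; "tool_pos": TCP position; "ee_rot": TCP orientation; "contact_force": force on the tool from outside, world axes, zero at the start; "torque": the same for the moment, N m; "grip_width": finger opening in m.
Only numpy, scipy, OpenCV 4.12 (cv2) and the standard library are available. Lean on these libraries where they do the work, as an engineer would, in place of code of your own. Each camera call takes 0.05 s, during which the arm holds its last target. There are 200 camera calls.

## Working session

There is one attempt and no reset: what is moved stays moved. The work goes in short steps, Python scripts to look and compute and a tool call to move; the robot and the scene stay as the last step left them, time stands still between calls to the robot, and variables do not carry over. Pictures are saved under pics/ and viewed, about 8 in all and at most 12, crops included, and the job is handed in when it is done.

Besides the shell and the picture viewer there is one more tool, called by a JSON object that holds its "fn" and its "kwargs", one argument or row to a line. jog_arm: Moves the arm, as the interface text tells. Its arguments: {"type":"object","properties":{"plan":{"type":"array","items":{"type":"number"}},"force":{"type":"number"}},"required":["plan"]}

```bash
mkdir -p pics
cat > h.py <<'E'
import numpy as np, cv2
from station import monitor, eyes, workorder, arm
def ray(c,px):
    K=c['K'];k=c['k1']
    d=np.array([(px[0]-K[0,2])/K[0,0],(px[1]-K[1,2])/K[1,1]]);u=d.copy()
    for _ in range(20): u=d/(1+k*(u@u))
    P=c['pose'];return P[:3,3],P[:3,:3]@np.array([u[0],-u[1],-1.])
def onz(c,px,z):
    o,d=ray(c,px);return o+d*(z-o[2])/d[2]
def proj(c,p):
    P=c['pose'];q=P[:3,:3].T@(np.array(p)-P[:3,3]);u=np.array([q[0],-q[1]])/-q[2]
    u=u*(1+c['k1']*(u@u));return c['K'][:2,:2]@u+c['K'][:2,2]
E
python3 - <<'E'
from h import *
print(monitor.state())
for n in('top','side'):
    c=eyes.capture(n);cv2.imwrite(f'pics/{n}0.png',c['color']);print(n,c['K'],c['k1'],c['pose'].round(3))
    np.save(f'{n}0.npy',c,allow_pickle=True)
E
```

```text
{'time': 0.0, 'qpos': array([ 1.10088314e+00,  2.45802970e-01,  1.55901501e+00,  1.30898764e-05,
        1.33868922e+00, -1.74077130e-01]), 'joint_vel': array([-0.00096096,  0.00175115,  0.00108884,  0.00054342,  0.00027145,
        0.00094357]), 'joint_torque': array([ 7.54539578e-04, -4.15829301e+01, -3.14606416e+01,  6.85273390e-02,
        3.30321305e-02, -1.08955976e-04]), 'tool_pos': array([0.18920037, 0.62122468, 0.20435193]), 'ee_rot': array([-3.08977930e-04,  1.47380645e-01,  9.89079385e-01, -9.06056000e-04]), 'contact_force': array([1.05760231, 0.0327578 , 0.10522614]), 'torque': array([ 0.03110184, -0.01800807, -0.05446407]), 'grip_width': 0.09416545082303626}
top [[528.76881564   0.         284.71555559]
 [  0.         528.76881564 202.29701952]
 [  0.           0.           1.        ]] -0.20031808075628998 [[-0.007  0.993 -0.122  0.454]
 [-1.    -0.006  0.011  0.008]
 [ 0.01   0.122  0.993  1.246]
 [ 0.     0.     0.     1.   ]]
side [[416.32799084   0.         279.06599223]
 [  0.         416.32799084 202.95487951]
 [  0.           0.           1.        ]] -0.12316381910314735 [[ 0.961  0.194 -0.197  0.438]
 [-0.276  0.672 -0.687 -0.517]
 [-0.001  0.714  0.7    0.606]
 [ 0.     0.     0.     1.   ]]
```

View pics/top0.png

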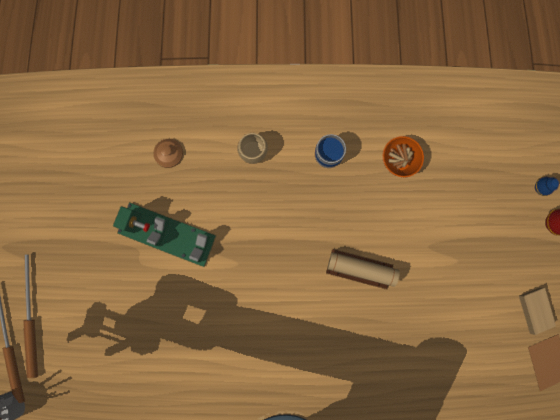

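View pics/side0.png

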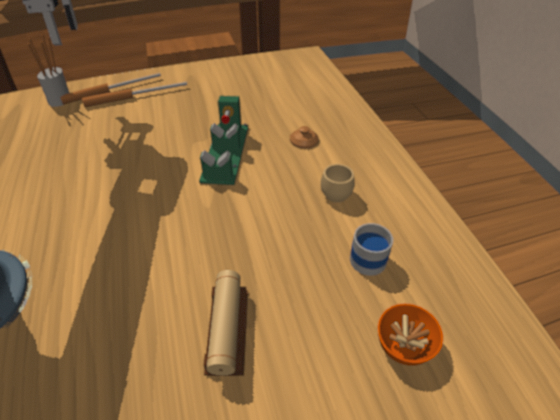

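Run:
```python
from h import *
c=np.load('top0.npy',allow_pickle=True).item();im=c['color']
a=cv2.resize(im[195:275,105:225],None,fx=4,fy=4,interpolation=cv2.INTER_CUBIC)
b=cv2.resize(im[235:300,315:410],None,fx=4,fy=4,interpolation=cv2.INTER_CUBIC)
o=np.zeros((590,480,3),np.uint8);o[:320]=a;o[325:585,:380]=b
cv2.imwrite('pics/crop.png',o)
hsv=cv2.cvtColor(im,cv2.COLOR_BGR2HSV)
g=cv2.inRange(hsv,(60,80,20),(95,255,255))
cs,_=cv2.findContours(g,cv2.RETR_EXTERNAL,cv2.CHAIN_APPROX_NONE);k=max(cs,key=cv2.contourArea);r=cv2.minAreaRect(k);print('green',r,cv2.boxPoints(r),[onz(c,p,0.01).round(4) for p in cv2.boxPoints(r)])
m=cv2.inRange(hsv,(0,180,100),(8,255,255));m[:, :100]=0;m[:195]=0;m[:,250:]=0
ys,xs=np.nonzero(m);print('red',xs.mean(),ys.mean(),len(xs),onz(c,(xs.mean(),ys.mean()),.08))
print(hsv[268,345:390:10],hsv[300,345:390:10],hsv[283,385:400:3])
```

```text
green ((163.05154418945312, 232.86599731445312), (98.50386047363281, 32.595298767089844), 21.03750991821289) [[111.231964 230.39691 ]
 [122.93298  199.97424 ]
 [214.87112  235.33508 ]
 [203.1701   265.75775 ]] [array([0.5407, 0.4098, 0.01  ]), array([0.6138, 0.3827, 0.01  ]), array([0.5287, 0.1594, 0.01  ]), array([0.4576, 0.1866, 0.01  ])]
red 145.44444444444446 227.33333333333334 18 [0.54266756 0.30771566 0.08      ]
[[ 18 101 170]
 [ 18  99 173]
 [ 17 101 157]
 [ 17 104 133]
 [ 18  95  99]] [[ 17 132 164]
 [ 17 131 164]
 [ 17 134 164]
 [ 16 132 166]
 [ 17 133 167]] [[ 18 104 140]
 [ 19 100 153]
 [ 16 116 147]
 [ 18 103 163]
 [ 17 123 164]]
```

View pics/crop.png

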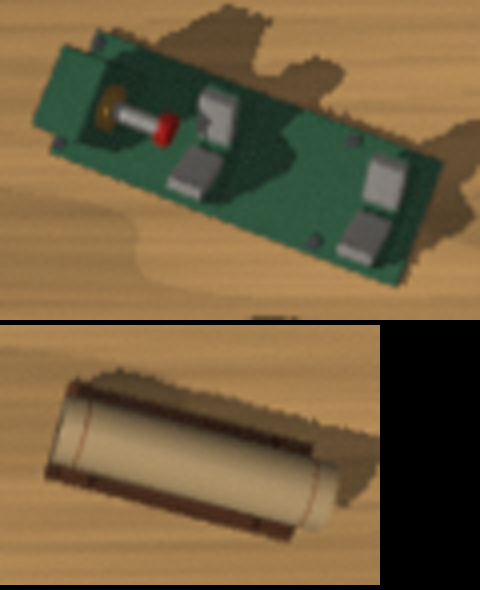

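Run:
```python
from h import *
c=np.load('top0.npy',allow_pickle=True).item()
P=[onz(c,(105+u/4-.4,195+v/4-.4),.01)[:2] for u,v in((100,30),(50,150),(400,285),(442,160))]
P=np.array(P);print(P.round(4))
st=(P[0]+P[1])/2;bk=(P[2]+P[3])/2;d=st-bk;print('len',np.linalg.norm(d),'yaw',np.degrees(np.arctan2(d[1],d[0])),'origin',bk+d/np.linalg.norm(d)*.073)
print('w',np.linalg.norm(P[0]-P[1]),np.linalg.norm(P[2]-P[3]))
B=np.array([onz(c,(315+u/4-.4,235+(v-325)/4-.4),.041)[:2] for u,v in((62,430),(330,498))])
d=B[0]-B[1];print('blank',B,np.linalg.norm(d),np.degrees(np.arctan2(d[1],d[0])),B.mean(0))
from scipy.spatial.transform import Rotation as R
q=monitor.state()['ee_rot'];print(R.from_quat(q[[1,2,3,0]]).as_matrix().round(3))
w=eyes.capture('wrist');print(w['K'],w['k1'],w['pose'].round(3))
```

```text
[[0.6085 0.366 ]
 [0.5366 0.3951]
 [0.4573 0.1833]
 [0.5304 0.1589]]
len 0.22378621855581401 yaw 69.40976236311501 origin [0.51955158 0.23940079]
w 0.07751975101784384 0.07704425394490072
blank [[ 0.46695911 -0.10697453]
 [ 0.4258118  -0.2609812 ]] 0.15940877197723397 75.04119323514367 [ 0.44638546 -0.18397787]
[[-0.957  0.291 -0.001]
 [ 0.291  0.957 -0.001]
 [ 0.    -0.002 -1.   ]]
[[291.93144768   0.         282.064     ]
 [  0.         291.93144768 206.78833213]
 [  0.           0.           1.        ]] -0.020874004693965748 [[ 0.292 -0.927 -0.237  0.121]
 [ 0.957  0.282  0.074  0.642]
 [-0.002 -0.249  0.969  0.385]
 [ 0.     0.     0.     1.   ]]
```

{"fn": "jog_arm", "kwargs": {
  "plan": [0, 0, -65, 22, -28, 2, 1, 0, 0, -65, 22, -28, 2, 1, 0, 0, -65, 22, -28, 2, 1, 0, 0, -65, 22, -28, 2, 1, 0, 0, -65, 22, -28, 2, 1, 0, 0, -65, 22, -28, 2, 1, 0, 0, -65, 22, -28, 2, 1, 0, 0, -65, 22, -28, 2, 1, 0, 0, -65, 22, -28, 2, 1, 0, 0, -65, 22, -28, 2, 1]
}}

```text
time: 0.98
tool_pos: [0.4119, 0.3388, 0.2257]
ee_rot: [0.001, 0.659, 0.752, 0.0]
contact_force: [0.2, 0.1, -0.6]
grip_width: 0.094
```

{"fn": "jog_arm", "kwargs": {
  "plan": [0, 0, -28, 7, -12, 2, 1, 0, 0, -28, 7, -12, 2, 1, 0, 0, -28, 7, -12, 2, 1, 0, 0, -28, 7, -12, 2, 1, 0, 0, -28, 7, -12, 2, 1, 0, 0, -28, 7, -12, 2, 1, 0, 0, -28, 7, -12, 2, 1]
}}

```text
time: 1.57
tool_pos: [0.4786, 0.2229, 0.2449]
ee_rot: [-0.0, 0.818, 0.576, -0.0]
contact_force: [0.2, -0.1, 0.7]
grip_width: 0.0938
```

Run:
```python
from h import *
s=monitor.state();print(s['tool_pos'],s['ee_rot'],s['qpos'])
c=eyes.capture('wrist');np.save('w1.npy',c,allow_pickle=True);cv2.imwrite('pics/w1.png',c['color'])
```

```text
[0.47856925 0.22293362 0.24490613] [-4.38809482e-04  8.17757185e-01  5.75563061e-01 -3.95414548e-04] [ 2.20736848e-01 -7.54155152e-02  1.82658311e+00  5.16612116e-04
  1.39149149e+00  5.64855475e-01]
```

View pics/w1.png

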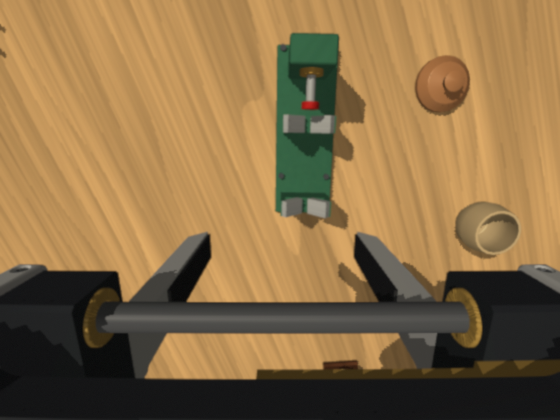

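Run:
```python
from h import *
c=np.load('w1.npy',allow_pickle=True).item();im=c['color']
a=cv2.resize(im[25:125,260:350],None,fx=5,fy=5,interpolation=cv2.INTER_CUBIC)
b=cv2.resize(im[125:225,260:330],None,fx=5,fy=5,interpolation=cv2.INTER_CUBIC)
cv2.imwrite('pics/crop2.png',np.hstack([a,b]))
```

```text
(no output)
```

View pics/crop2.png

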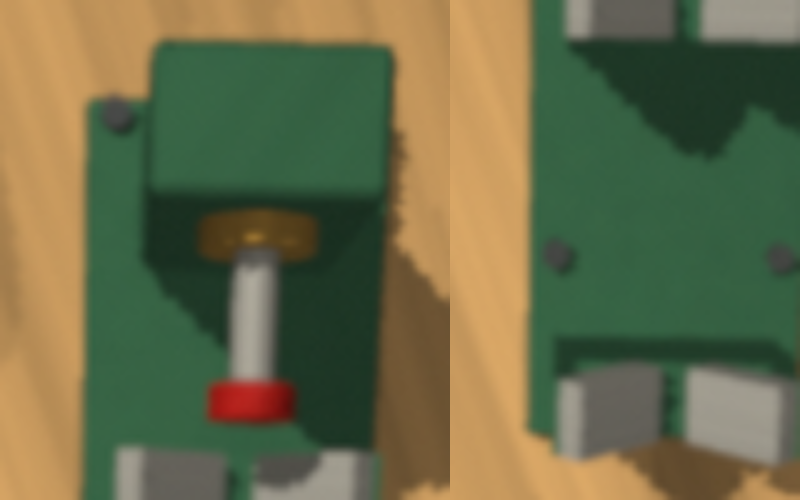

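Run:
```python
from h import *
c=np.load('w1.npy',allow_pickle=True).item()
L=lambda u,v:(260+u/5-.4,25+v/5-.4); Rr=lambda u,v:(260+(u-450)/5-.4,125+v/5-.4)
o=[(L(150,193),.1,110,25),(L(387,195),.1,110,-25),(L(155,42),.1,140,25),(L(393,46),.1,140,-25),
(L(89,102),.01,153,40),(Rr(529,432),.01,-73,40),(L(251,422),.067,68,0),(Rr(674,415),.05,None,0),(L(240,480),.05,None,0)]
W=[onz(c,p,z)[:2] for p,z,_,_ in o];
for w,x in zip(W,o):print(w.round(4),x[1:])
I=[i for i,x in enumerate(o) if x[2] is not None]
A=np.array([[o[i][2]/1e3,o[i][3]/1e3] for i in I]);B=np.array([W[i] for i in I])
a=A-A.mean(0);b=B-B.mean(0);th=np.arctan2((a[:,0]*b[:,1]-a[:,1]*b[:,0]).sum(),(a*b).sum())
Rm=np.array([[np.cos(th),-np.sin(th)],[np.sin(th),np.cos(th)]]);t=B.mean(0)-Rm@A.mean(0)
print('yaw',np.degrees(th),'origin',t);print(((B-t)@Rm-A)*1e3)
for i in(7,8):print(((W[i]-t)@Rm)*1e3)
```

```text
[0.5335 0.3525] (0.1, 110, 25)
[0.5792 0.3358] (0.1, 110, -25)
[0.5438 0.3786] (0.1, 140, 25)
[0.5886 0.3619] (0.1, 140, -25)
[0.5342 0.3955] (0.01, 153, 40)
[0.4555 0.1874] (0.01, -73, 40)
[0.5424 0.3041] (0.067, 68, 0)
[0.4981 0.1888] (0.05, None, 0)
[0.5373 0.2927] (0.05, None, 0)
yaw 69.53087729857343 origin [0.5179501  0.24011759]
[[ 0.73059534 -0.30944984]
 [ 1.06459378  1.04132388]
 [-1.17380486 -0.78514956]
 [-1.18544483  1.37354474]
 [-1.784425   -0.86849723]
 [ 1.81619927  0.04304177]
 [ 0.53228631 -0.49481377]]
[-55.04046775   0.68691778]
[56.05655497  0.24579611]
```

{"fn": "jog_arm", "kwargs": {
  "plan": [0, 0, 4, -2, -36, 0, 1, 0, 0, 4, -2, -36, 0, 1, 0, 0, 4, -2, -36, 0, 1, 0, 0, 4, -2, -36, 0, 1, 0, 0, 4, -2, -36, 0, 1, 0, 0, 4, -2, -36, 0, 1, 0, 0, 4, -2, -36, 0, 1, 0, 0, 4, -2, -36, 0, 1, 0, 0, 4, -2, -36, 0, 1, 0, 0, 4, -2, -36, 0, 1]
}}

```text
time: 2.45
tool_pos: [0.4592, -0.1409, 0.2452]
ee_rot: [0.0, 0.799, 0.601, -0.0]
contact_force: [0.6, 0.2, 0.1]
grip_width: 0.0937
```

{"fn": "jog_arm", "kwargs": {
  "plan": [0, 0, 1, -4, -16, -1, 1, 0, 0, 1, -4, -16, -1, 1, 0, 0, 1, -4, -16, -1, 1, 0, 0, 1, -4, -16, -1, 1, 0, 0, 1, -4, -16, -1, 1, 0, 0, 1, -4, -16, -1, 1, 0, 0, 1, -4, -16, -1, 1]
}}

```text
time: 3.03
tool_pos: [0.4201, -0.2965, 0.2351]
ee_rot: [-0.001, 0.792, 0.61, 0.0]
contact_force: [0.3, 0.2, -0.5]
grip_width: 0.0941
```

Run:
```python
from h import *
s=monitor.state();print(s['time'],s['tool_pos'],s['ee_rot'])
c=eyes.capture('wrist');np.save('w2.npy',c,allow_pickle=True);cv2.imwrite('pics/w2.png',cv2.resize(c['color'][:240,160:420],None,fx=2.5,fy=2.5,interpolation=cv2.INTER_CUBIC))
```

```text
3.0333 [ 0.42011503 -0.29653647  0.23511835] [-5.33263242e-04  7.92337951e-01  6.10082143e-01  2.58926298e-04]
```

View pics/w2.png

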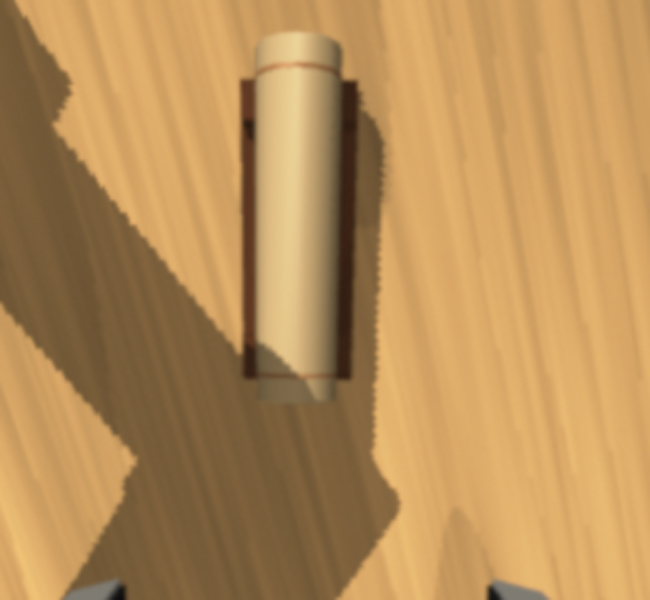

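Run:
```python
from h import *
c=np.load('w2.npy',allow_pickle=True).item()
f=lambda u,v:(160+u/2.5-.3,v/2.5-.3)
e=[onz(c,f(298.5,32),.061)[:2],onz(c,f(297,403),.061)[:2]]
m=[onz(c,f((257+341.5)/2,80),.045)[:2],onz(c,f((257+336.5)/2,380),.045)[:2]]
for a in(e,m):
    d=a[0]-a[1];print(np.array(a).round(4),np.linalg.norm(d),np.degrees(np.arctan2(d[1],d[0])),((a[0]+a[1])/2).round(4))
print('saddle',[onz(c,f(*p),.031)[:2].round(4) for p in((241,80),(357,80),(244,378),(351,378))])
```

```text
[[ 0.4679 -0.1048]
 [ 0.4261 -0.2586]] 0.1594107261914018 74.79552643801071 [ 0.447  -0.1817]
[[ 0.4644 -0.1184]
 [ 0.4283 -0.249 ]] 0.13549902804175146 74.53992771818 [ 0.4464 -0.1837]
saddle [array([ 0.4387, -0.1071]), array([ 0.4919, -0.1212]), array([ 0.4017, -0.2418]), array([ 0.4554, -0.256 ])]
```

{"fn": "jog_arm", "kwargs": {
  "plan": [0, 0, -0.5, 2.7, 11.5, -11, 1, 0, 0, -0.5, 2.7, 11.5, -11, 1, 0, 0, -0.5, 2.7, 11.5, -11, 1, 0, 0, -0.5, 2.7, 11.5, -11, 1, 0, 0, -0.5, 2.7, 11.5, -11, 1, 0, 0, -0.5, 2.7, 11.5, -11, 1, 0, 0, -0.5, 2.7, 11.5, -14, 1, 0, 0, -0.5, 2.7, 11.5, -17, 1, 0, 0, -0.5, 2.7, 11.5, -19, 1, 0, 0, -0.5, 2.7, 11.5, -20, 1]
}}

```text
time: 3.92
tool_pos: [0.4464, -0.1833, 0.0347]
ee_rot: [-0.0, 0.796, 0.606, -0.0]
contact_force: [0.1, 0.6, -0.4]
grip_width: 0.0941
```

{"fn": "jog_arm", "kwargs": {
  "plan": [0, 0, 0, 0, 0, -0.6, 1, 0, 0, 0, 0, 0, -1.2, 1, 0, 0, 0, 0, 0, -1.2, 1, 0, 0, 0, 0, 0, -1.2, 1]
}}

```text
time: 4.25
tool_pos: [0.4474, -0.1839, 0.0246]
ee_rot: [0.001, 0.796, 0.606, 0.0]
contact_force: [-0.1, -0.3, 0.4]
grip_width: 0.0938
```

{"fn": "jog_arm", "kwargs": {
  "plan": [0, 0, 0, 0, 0, -0.2, 1, 0, 0, 0, 0, 0, -0.2, -1, 0, 0, 0, 0, 0, -0.2, -1, 0, 0, 0, 0, 0, -0.2, -1, 0, 0, 0, 0, 0, -0.2, -1, 0, 0, 0, 0, 0, -0.2, -1, 0, 0, 0, 0, 0, -0.2, -1, 0, 0, 0, 0, 0, -0.2, -1, 0, 0, 0, 0, 0, -0.2, -1, 0, 0, 0, 0, 0, -0.2, -1],
  "force": 50
}}

```text
time: 5.08
tool_pos: [0.4457, -0.1829, 0.0213]
ee_rot: [-0.001, 0.796, 0.606, -0.001]
contact_force: [-2.0, 0.6, 3.3]
grip_width: 0.0388
```

{"fn": "jog_arm", "kwargs": {
  "plan": [0, 0, 0, 0, 0, 1, -1, 0, 0, 0, 0, 0, 3, -1, 0, 0, 0, 0, 0, 6, -1, 0, 0, 0, 0, 0, 9, -1, 0, 0, 0, 0, 0, 12, -1, 0, 0, 0, 0, 0, 15, -1, 0, 0, 0, 0, 0, 15, -1, 0, 0, 0, 0, 0, 15, -1]
}}

```text
time: 5.75
tool_pos: [0.4476, -0.1839, 0.1738]
ee_rot: [0.002, 0.796, 0.606, 0.001]
contact_force: [-0.3, 1.0, -1.1]
grip_width: 0.0385
```

{"fn": "jog_arm", "kwargs": {
  "plan": [0, 0, -1, 1, 2, 0, -1, 0, 0, -2, 2, 6, 0, -1, 0, 0, -3, 2, 10, 0, -1, 0, 0, -4, 3, 14, 0, -1, 0, 0, -5, 3, 18, 0, -1, 0, 0, -5, 4, 22, 0, -1, 0, 0, -5, 4, 26, 0, -1, 0, 0, -5, 5, 29, 0, -1, 0, 0, -5, 5, 32, 0, -1, 0, 0, -5, 5, 32, 0, -1]
}}

```text
time: 6.58
tool_pos: [0.4948, 0.1409, 0.1693]
ee_rot: [-0.002, 0.82, 0.572, -0.001]
contact_force: [-1.2, -0.3, -1.8]
grip_width: 0.0388
```

Run:
```python
from h import *
s=monitor.state();print(s['time'],s['tool_pos'],s['ee_rot'],s['contact_force'],s['torque'],s['grip_width'])
c=eyes.capture('wrist');np.save('w3.npy',c,allow_pickle=True);cv2.imwrite('pics/w3.png',c['color'])
```

```text
6.5833 [0.49476534 0.14089508 0.16930163] [-0.00168391  0.81992209  0.57247133 -0.00122572] [-1.15957736 -0.32807187 -1.76589849] [-0.0044922   0.05016007  0.06635727] 0.038754715862787247
```

View pics/w3.png

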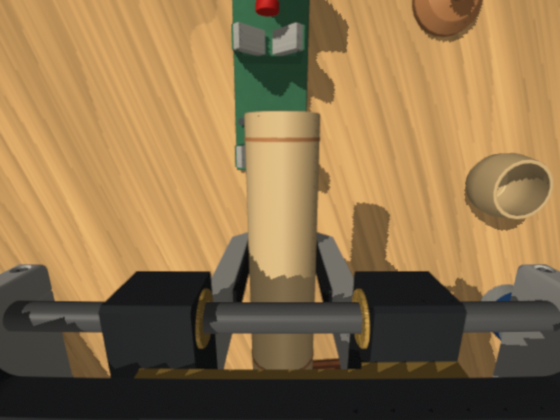

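Run:
```python
from h import *
c=np.load('w3.npy',allow_pickle=True).item();t=np.array([.4948,.1409]);z=.1693+.0197
th=np.radians(69.5);ex=np.array([np.cos(th),np.sin(th)]);ey=np.array([-ex[1],ex[0]]);O=np.array([.518,.240])
def rep(n,px,zz):
    p=onz(c,px,zz)[:2];print(n,p.round(4),'rel tcp',(np.array([(p-t)@ex,(p-t)@ey])*1e3).round(1),'cradle',(np.array([(p-O)@ex,(p-O)@ey])*1e3).round(1))
rep('end',(282.5,113),z+.02);rep('ax1',((245.5+320)/2,130),z);rep('ax2',((248.5+317)/2,225),z)
rep('valley',(269.5,46),.05);rep('base L',(235,140),.01);rep('red front bottom',(267.5,14),.066)
cv2.imwrite('pics/crop3.png',cv2.resize(c['color'][0:180,220:340],None,fx=3.3,fy=3.3,interpolation=cv2.INTER_CUBIC))
```

```text
end [0.5234 0.2162] rel tcp [80.6 -0.4] cradle [-20.3 -13.4]
ax1 [0.5209 0.2092] rel tcp [73.1 -0.6] cradle [-27.8 -13.5]
ax2 [0.5027 0.1593] rel tcp [20.  -0.9] cradle [-80.9 -13.9]
valley [0.5355 0.2858] rel tcp [150.   12.7] cradle [49.  -0.3]
base L [0.4661 0.2186] rel tcp [62.8 54.1] cradle [-38.2  41.1]
red front bottom [0.542 0.306] rel tcp [171.2  13.6] cradle [70.2  0.6]
```

View pics/crop3.png

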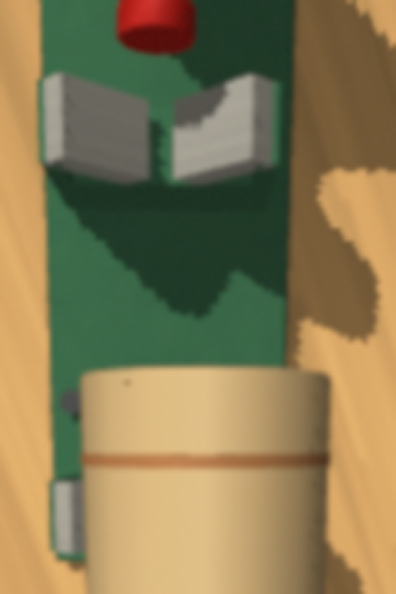

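{"fn": "jog_arm", "kwargs": {
  "plan": [0, 0, -0.4, 0.8, 4, 0, -1, 0, 0, -0.4, 1.6, 8.2, 0, -1, 0, 0, -0.4, 1.6, 8.2, 0, -1, 0, 0, -0.4, 1.6, 8.2, -3, -1, 0, 0, -0.4, 1.6, 8.2, -6, -1, 0, 0, -0.4, 1.6, 8.2, -8, -1, 0, 0, -0.4, 1.6, 8.2, -9.5, -1, 0, 0, -0.4, 1.6, 8.2, -9.5, -1, 0, 0, -0.4, 1.6, 8.2, -9.5, -1]
}}

```text
time: 7.38
tool_pos: [0.5113, 0.2176, 0.075]
ee_rot: [-0.001, 0.824, 0.567, -0.002]
contact_force: [0.3, 0.0, -0.8]
grip_width: 0.0395
```

Run:
```python
from h import *
s=monitor.state();print(s['time'],s['tool_pos'],s['ee_rot'],s['contact_force'],s['torque'],s['grip_width'])
c=eyes.capture('wrist');np.save('w4.npy',c,allow_pickle=True)
a=cv2.resize(c['color'][20:280,200:360],(369,600),interpolation=cv2.INTER_CUBIC)
d=eyes.capture('side');np.save('s4.npy',d,allow_pickle=True)
b=cv2.resize(d['color'][70:220,170:270],(400,600),interpolation=cv2.INTER_CUBIC)
cv2.imwrite('pics/w4.png',np.hstack([a,b]))
```

```text
7.3833 [0.51133737 0.2175659  0.07495818] [-6.38118086e-04  8.23700525e-01  5.67022148e-01 -1.70893279e-03] [ 0.26037599  0.02986654 -0.774016  ] [-0.06722876  0.05632108  0.02698051] 0.03946927586207201
```

View pics/w4.png

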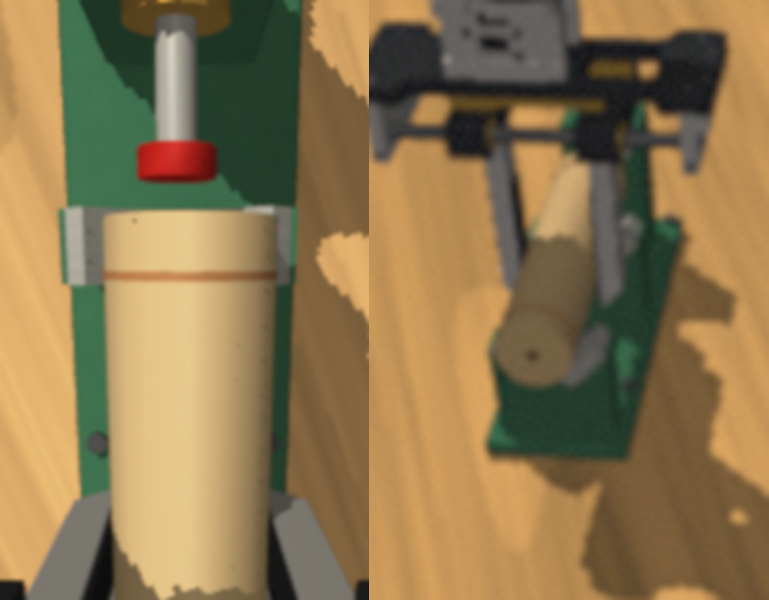

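Run:
```python
from h import *
c=np.load('w4.npy',allow_pickle=True).item();t=np.array([.5113,.2176]);z=.075+.0197
th=np.radians(69.5);ex=np.array([np.cos(th),np.sin(th)]);ey=np.array([-ex[1],ex[0]]);O=np.array([.518,.240])
k=160/369
def rep(n,px,zz):
    p=onz(c,(200+px[0]*k-.3,20+px[1]*260/600-.3),zz)[:2];print(n,'rel tcp',(np.array([(p-t)@ex,(p-t)@ey])*1e3).round(1),'cradle',(np.array([(p-O)@ex,(p-O)@ey])*1e3).round(1))
rep('end',(190.5,211),z+.02);rep('ax1',((104+277)/2,250),z);rep('ax2',((112+270)/2,480),z)
rep('red',(176.5,182),.066);rep('red top',(177,143),.085);rep('baseL',(76,400),.01);rep('baseR',(290,400),.01);rep('suppL',(61,210),.072);rep('suppR',(299,208),.072)
```

```text
end rel tcp [81.5 -1.4] cradle [58.1 -3. ]
ax1 rel tcp [74.1 -1.3] cradle [50.8 -2.9]
ax2 rel tcp [18.4 -1.1] cradle [-4.9 -2.6]
red rel tcp [91.9  2.3] cradle [68.6  0.8]
red top rel tcp [98.7  1.7] cradle [75.4  0.1]
baseL rel tcp [21.4 41.9] cradle [-2.  40.3]
baseR rel tcp [ 20.8 -37.7] cradle [ -2.5 -39.3]
suppL rel tcp [84.7 32.3] cradle [61.4 30.7]
suppR rel tcp [ 84.7 -29.5] cradle [ 61.4 -31. ]
```

{"fn": "jog_arm", "kwargs": {
  "plan": [0, 0, 0, -0.15, 0.3, 0, -1, 0, 0, 0, -0.15, 0.3, -0.5, -1, 0, 0, 0, -0.15, 0.3, -1, -1, 0, 0, 0, -0.15, 0.3, -1.4, -1, 0, 0, 0, -0.15, 0.3, -1.6, -1, 0, 0, 0, -0.15, 0.3, -1.6, -1, 0, 0, 0, -0.15, 0.3, -1.6, -1],
  "force": 55
}}

```text
time: 8.07
tool_pos: [0.5108, 0.2218, 0.0602]
ee_rot: [-0.0, 0.823, 0.568, -0.0]
contact_force: [0.3, 0.4, -1.8]
grip_width: 0.039
```

{"fn": "jog_arm", "kwargs": {
  "plan": [0, 0, 0, 0, 0, -0.2, -1, 0, 0, 0, 0, 0, -0.4, -1, 0, 0, 0, 0, 0, -0.5, -1, 0, 0, 0, 0, 0, -0.5, -1, 0, 0, 0, 0, 0, -0.5, -1]
}}

```text
time: 8.48
tool_pos: [0.5108, 0.2222, 0.0568]
ee_rot: [-0.0, 0.823, 0.568, -0.0]
contact_force: [-6.4, -0.7, 8.3]
grip_width: 0.0388
```

{"fn": "jog_arm", "kwargs": {
  "plan": [0, 0, 0, -0.05, 0.02, 0, -1, 0, 0, 0, -0.1, 0.04, 0, -1, 0, 0, 0, -0.1, 0.04, 0, -1, 0, 0, 0, -0.1, 0.04, 0, -1]
}}

```text
time: 8.82
tool_pos: [0.5102, 0.2225, 0.0561]
ee_rot: [-0.0, 0.823, 0.568, 0.0]
contact_force: [-2.8, 2.0, 5.6]
grip_width: 0.0388
```

```bash
cat >> h.py <<'E'
TH=np.radians(69.5);EX=np.array([np.cos(TH),np.sin(TH)]);EY=np.array([-EX[1],EX[0]]);O=np.array([.518,.240])
def st():
    s=monitor.state();p=s['tool_pos'];f=s['contact_force'];q=s['ee_rot'];m=s['torque']
    print('t',round(s['time'],2),'cradle mm',((p[:2]-O)@EX*1e3).round(1),((p[:2]-O)@EY*1e3).round(1),(p[2]*1e3).round(1),'F',(f[:2]@EX).round(1),(f[:2]@EY).round(1),f[2].round(1),'M',(m[:2]@EX).round(2),(m[:2]@EY).round(2),m[2].round(2),'yaw',np.degrees(2*np.arctan2(q[2],q[1])).round(2),'w',s['grip_width'].round(4))
E
python3 -c "from h import *;st()"
```

```text
Traceback (most recent call last):
  File "h.py", line 16, in st
    print('t',round(s['time'],2),'cradle mm',((p[:2]-O)@EX*1e3).round(1),((p[:2]-O)@EY*1e3).round(1),(p[2]*1e3).round(1),'F',(f[:2]@EX).round(1),(f[:2]@EY).round(1),f[2].round(1),'M',(m[:2]@EX).round(2),(m[:2]@EY).round(2),m[2].round(2),'yaw',np.degrees(2*np.arctan2(q[2],q[1])).round(2),'w',s['grip_width'].round(4))
                                                                                                                                                                                                                                                                                                    ^^^^^^^^^^^^^^^^^^^^^
AttributeError: 'float' object has no attribute 'round'
```

{"fn": "jog_arm", "kwargs": {
  "plan": [0, 0, 0, -0.05, 0.02, -0.05, -1, 0, 0, 0, -0.09, 0.03, -0.1, -1, 0, 0, 0, -0.09, 0.03, -0.1, -1, 0, 0, 0, -0.09, 0.03, -0.1, -1, 0, 0, 0, -0.09, 0.03, -0.1, -1]
}}

```text
time: 9.23
tool_pos: [0.5101, 0.2226, 0.0559]
ee_rot: [0.0, 0.823, 0.568, 0.001]
contact_force: [-3.2, 0.2, 8.6]
grip_width: 0.0389
```

```bash
sed -i "s/s\['grip_width'\].round(4)/round(s['grip_width'],4)/" h.py; python3 -c "from h import *;st()"
```

```text
t 9.23 cradle mm -19.0 1.3 55.9 F -1.0 3.1 8.6 M 0.56 0.34 0.1 yaw 69.17 w 0.0389
```

{"fn": "jog_arm", "kwargs": {
  "plan": [0, 0, 0, 0.1, 0.35, 0, -1, 0, 0, 0, 0.22, 0.7, 0, -1, 0, 0, 0, 0.33, 1.0, 0, -1, 0, 0, 0, 0.43, 1.3, 0, -1, 0, 0, 0, 0.53, 1.6, 0, -1, 0, 0, 0, 0.53, 1.6, 0, -1, 0, 0, 0, 0.53, 1.6, 0, -1]
}}

```text
time: 9.82
tool_pos: [0.5153, 0.2366, 0.0559]
ee_rot: [0.002, 0.823, 0.568, -0.001]
contact_force: [-5.1, -9.8, 11.5]
grip_width: 0.0388
```

```bash
python3 -c "from h import *;st()"
```

```text
t 9.82 cradle mm -4.1 1.3 55.9 F -11.0 1.3 11.5 M 0.15 1.79 0.06 yaw 69.22 w 0.0388
```

{"fn": "jog_arm", "kwargs": {
  "plan": [0, 0, 0, 0.04, 0.1, 0, -1, 0, 0, 0, 0.07, 0.19, 0, -1, 0, 0, 0, 0.07, 0.19, 0, -1, 0, 0, 0, 0.07, 0.19, 0, -1, 0, 0, 0, 0.07, 0.19, 0, -1]
}}

```text
time: 10.23
tool_pos: [0.5158, 0.2378, 0.0559]
ee_rot: [0.002, 0.823, 0.568, -0.002]
contact_force: [-4.2, -11.2, 13.2]
grip_width: 0.039
```

Run:
```python
from h import *
st()
c=eyes.capture('wrist');np.save('w5.npy',c,allow_pickle=True)
cv2.imwrite('pics/w5.png',cv2.resize(c['color'][20:220,200:360],(480,600),interpolation=cv2.INTER_CUBIC))
```

```text
t 10.23 cradle mm -2.8 1.3 55.9 F -12.0 0.0 13.2 M 0.2 2.25 0.03 yaw 69.22 w 0.039
```

View pics/w5.png

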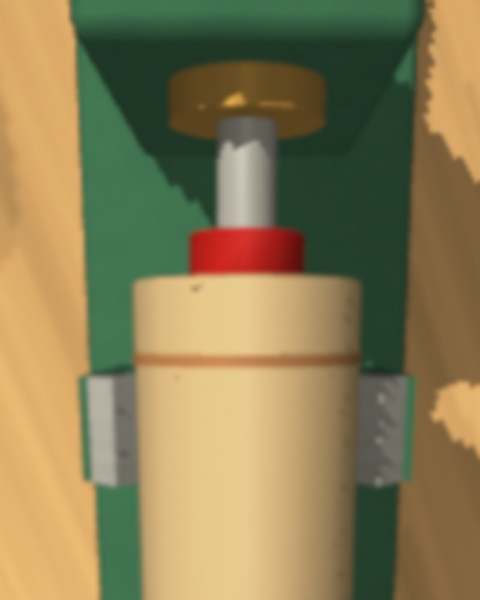

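{"fn": "jog_arm", "kwargs": {
  "plan": [0, 0, 0, 0.04, 0.1, 0, -1, 0, 0, 0, 0.07, 0.19, 0, -1, 0, 0, 0, 0.07, 0.19, 0, -1, 0, 0, 0, 0.07, 0.19, 0, -1, 0, 0, 0, 0.07, 0.19, 0, -1]
}}

```text
time: 10.7
tool_pos: [0.5163, 0.2391, 0.0559]
ee_rot: [0.003, 0.823, 0.568, -0.002]
contact_force: [-6.0, -13.9, 14.3]
grip_width: 0.0391
```

Run:
```python
from h import *
st()
c=np.load('w5.npy',allow_pickle=True).item()
for n,u,v,z in(('end',247,276,.095),('suppL',80,378,.072),('suppR',412,376,.072),('postL',77,38,.1),('postR',420,38,.1)):
    p=onz(c,(200+u/3-.3,20+v/3-.3),z)[:2]-O;print(n,(p@EX*1e3).round(1),(p@EY*1e3).round(1))
```

```text
t 10.7 cradle mm -1.5 1.3 55.9 F -15.2 0.7 14.3 M 0.14 2.79 0.04 yaw 69.23 w 0.0391
end 78.6 0.4
suppL 62.2 31.1
suppR 62.3 -29.8
postL 110.3 24.0
postR 110.1 -23.9
```

{"fn": "jog_arm", "kwargs": {
  "plan": [0, 0, 0, 0.04, 0.1, 0, -1, 0, 0, 0, 0.07, 0.19, 0, -1, 0, 0, 0, 0.07, 0.19, 0, -1, 0, 0, 0, 0.07, 0.19, 0, -1, 0, 0, 0, 0.07, 0.19, 0, -1]
}}

```text
time: 11.12
tool_pos: [0.5162, 0.2391, 0.0558]
ee_rot: [0.004, 0.823, 0.568, -0.005]
contact_force: [-9.2, -21.8, 19.3]
grip_width: 0.0393
```

Run:
```python
from h import *
st();s=monitor.state();print(s['ee_rot'].round(4))
c=eyes.capture('wrist');np.save('w6.npy',c,allow_pickle=True)
cv2.imwrite('pics/w6.png',cv2.resize(c['color'][20:220,200:360],(480,600),interpolation=cv2.INTER_CUBIC))
```

```text
t 11.12 cradle mm -1.5 1.3 55.8 F -23.6 1.0 19.3 M 0.18 4.13 0.07 yaw 69.27 w 0.0393
[ 0.0035  0.8228  0.5683 -0.0046]
```

View pics/w6.png

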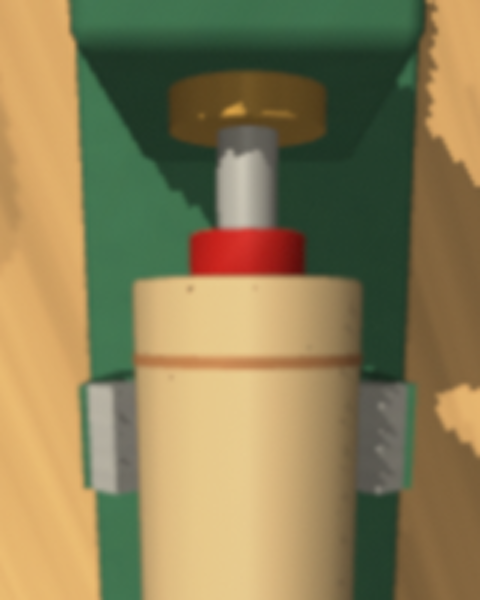

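{"fn": "jog_arm", "kwargs": {
  "plan": [0, 0, 0, -0.05, -0.12, 0, -1, 0, 0, 0, -0.05, -0.12, 0, -1, 0, 0, 0, -0.05, -0.12, 0, -1, 0, 0, 0, -0.05, -0.12, 0, -1, 0, 0, 0, -0.05, -0.12, 0, -1, 0, 0, 0, -0.05, -0.12, 0, -1, 0, 0, 0, -0.05, -0.12, 0, -1, 0, 0, 0, -0.05, -0.12, 0, -1, 0, 0, 0, -0.05, -0.12, 0, -1, 0, 0, 0, -0.05, -0.12, 0, -1]
}}

```text
time: 12.0
tool_pos: [0.5163, 0.2391, 0.0559]
ee_rot: [0.003, 0.823, 0.568, -0.003]
contact_force: [-6.6, -15.4, 14.7]
grip_width: 0.0389
```

Run:
```python
from h import *
st()
c=eyes.capture('wrist');d=eyes.capture('side');st()
a=cv2.resize(c['color'][20:220,200:360],(400,500));b=cv2.resize(d['color'][70:220,170:270],(333,500),interpolation=cv2.INTER_CUBIC)
cv2.imwrite('pics/w7.png',np.hstack([a,b]))
```

```text
t 12.0 cradle mm -1.5 1.3 55.9 F -16.8 0.8 14.7 M 0.16 3.23 -0.02 yaw 69.23 w 0.0389
t 12.1 cradle mm -1.5 1.3 55.9 F -18.0 -0.1 15.4 M 0.14 3.25 -0.05 yaw 69.23 w 0.0388
```

View pics/w7.png

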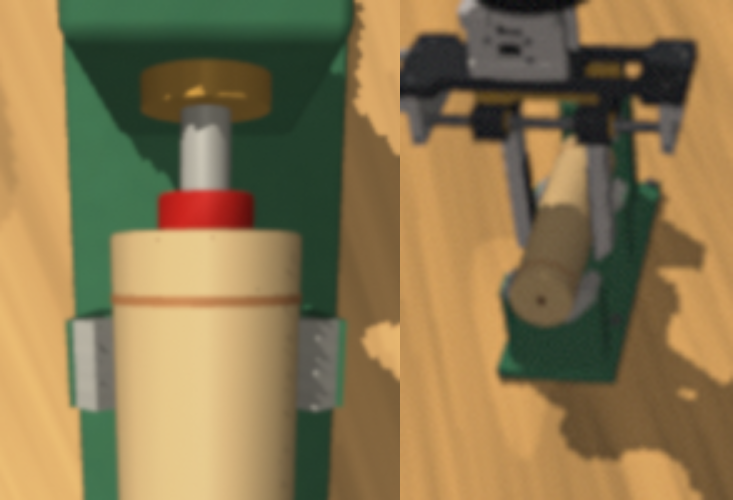

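```bash
python3 -c "
from h import *
print(workorder.sign_off());st()"
```

```text
the job is handed in; nothing more can be done
None
the job is handed in; nothing more can be done
```

The blank is in the green V-cradle, pressed against the red stop. I handed the job in at about 12 s with the blank still gripped at about 55 N.

**What I did:** I lifted the blank out of the saddle and lowered it into the V about 6 mm short of the button. I shifted it about 2 mm sideways until both faces took load, then slid it along the V against the stop.

**Last checks:**
- **Stop fully in:** commanding a further 2 mm of push moved nothing and raised the axial force from 15 to 24 N, so it is on its hard end. I then eased off to about 17 N, against the 6.6 N spring. Reckoned from the last picture I measured, the blank's end is about 80 mm from the cradle origin, as specified.
- **Pressed into the V:** the downward push is about 15 N, with sideways force near zero and tool height steady at 55.9 mm, so both faces should be loaded.
- **Blank and bystanders:** the last wrist and side views show the blank straight in the V and against the button. I never moved near the lid, doll bottom, paint pot or pegs, but I took no last picture of them.

**Less certain:**
- The tool sits 1.3 mm to one side of my camera estimate of the cradle, and its final heading is 0.3° off. Both are within calibration error.
- I could not measure how the load divides between the two supports.
- The state could not be read after hand-in.

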